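Gauge the depth of the setting well

ROBOT

A 7-joint arm with a two-finger parallel gripper is mounted at the origin on the work surface. World frame = base frame: x ahead of the robot, y to its left, z up, the work surface at z = 0. Lengths are in m, angles in rad, forces in N, time in s.
With the tool pointing down it reaches from about 0.35 to 0.9 m from the base axis. Payload 8.1 kg.
Tool frame: the origin (TCP) lies between the finger pads; the fingertips stand 11 mm ahead of it and the grasp point (between the pads) lies 8 mm behind it; y points along the fingers, x is the direction in which the jaws open and shut, and the axes are right-handed (so a half turn about y gives the same grasp; the last joint's range is limited). The gripper opens to 85 mm and grips with 20 to 120 N. Pads are 22 mm wide; open, the fingers measure 114 mm over their backs; the gripper's body (76 mm by 85 mm) begins 54 mm behind the grasp point. The pads swing forward as they close: fully open they stand 13 mm farther back than shut.
Start: joints at [1.114, 0.434, 0.025, 1.573, -0.012, 1.134, -0.075], TCP at [0.217, -0.586, 0.242] pointing down, gripper open.
Joint ranges: [-2.62, 2.62], [-0.44, 2.09], [-1.27, 1.32], [0.08, 2.57], [-1.32, 4.46], [0.12, 2], [-2.74, 2.74]. Speed limits (rad/s): [2.22, 2.22, 3.01, 3.01, 3.14, 3.14, 3.14].

INTERFACE

Orientations are given as a rotation vector (axis times angle).
In Python, from rig import * gives the robot as it stands.
- The arm moves only by the tool send_rows, never from a script. Its argument "deltas" is a list of rows, each an object of numbers: "gripper": the finger opening in m, from 0 to 0.0854; "dx", "dy", "dz": the shift along the tool's x, y, z in m; "wx", "wy", "wz": the turn, a rotation vector about the tool's x, y, z in degrees. A call has 1 to 12 rows; each row shifts and turns the pose as measured when the row begins, along the tool's axes as they then stand; what a row does not reach is not made up. A row lasts 1/12 s, in which the tool goes at most 41.7 mm and 7.16 degrees, less where a joint would pass 70% of its speed; a pose out of reach is approached as far as the arm can. A call with a gripper value outside its range is refused whole. The fingers move at their own pace and stop on an object; the grip force is fixed at half the most. Time passes only in rows, so rows that do not move let the fingers close. It gives the time, the measured TCP pose, the force and the opening at its end, in the units of the state.
- observe(): the state, without advancing time (a new reading comes with each control period).
- capture(name): name is "scene" or "top" or "wrist"; returns (picture, depth): 384x512x3 uint8, red, green, blue; 384x512 float32, m along the optical axis (not along the pixel's ray), 0 where there is no reading.
- calibration(name): a dict with "intrinsics" (3x3 intrinsics, pixels), "rvec" (rotation vector, rad) and "tvec" (3), from world to camera coordinates, as OpenCV has them; the wrist camera has in their place "tool_from_camera" (4x4, takes a point from camera to tool coordinates, whose origin is the TCP and whose axes are the tool frame's). Camera axes: x right, y down, z forward; pixel columns grow to the right and rows downward; lengths in m; the calibration is good to about 2 mm. A picture is of the moment at which its call begins: read the wrist's pose just before it. calibration takes no time and is no camera call.
- close_job(): hands the job in, once; it reports no verdict.
The state is a dict: "t": time; "qpos": joint angles; "joint_velocities": joint speeds; "joint_torque": joint torques, N m; "tcp_pos": TCP position; "orientation": TCP orientation; "force": force on the tool from outside, world axes, zero at the start; "ft_torque": the same for the moment, N m; "width": finger opening in m.
Only numpy, scipy, OpenCV 4.12 (cv2) and the standard library are available. Lean on these libraries where they do the work, as an engineer would, in place of code of your own. Each camera call takes 0.05 s, during which the arm holds its last target. There are 200 camera calls.

TASK

Take the upright depth gauge out of its rack on the bamboo tray and lower its rod into the deep round well in the top of the metal block until it bottoms out, the sliding collar being pushed up by the block's top. Hold it down there with a gentle, steady push of about 10 N for two seconds, never ramming it, then let go and leave the gauge standing in the well with its collar still on the block, so that the depth can be read; leave the other things where they are.

Things in the scene. Friction and masses are not known exactly. Their poses are not given: they have to be found in the camera images.
- gauge_grip (a point): Depth gauge (150 g, may vary by a quarter): a steel rod, 12 mm in diameter, with a tapered nose (9 mm at the very end) and at its top an upright round black plastic handle, 22 mm in diameter and 42 mm tall; it stands upright in a rack on the bamboo tray, rod down, 30 mm deep in a loose hole. This point is the handle's centre, 101 mm above the rod's tip and on the rod's axis; z runs up the rod. The whole gauge is 125 mm long.
- gauge_tip (a point): The centre of the rod's lower end (the tip of the depth gauge); z runs up the rod.
- collar_under (a point): Centre of the underside of the gauge's sliding collar, an aluminium ring 30 mm in outer diameter and 8 mm tall around the rod. It starts with its underside 34 to 40 mm above the tip and slides up to 68 mm. Friction (3 N) keeps it where it is on the rod, and that is more than the gauge's weight: a gauge let go too early hangs on its collar, short of the well's floor.
- rack_mouth (a point): Centre of the mouth of the hole in the wooden rack, a block 50 x 50 x 34 mm near one end of the bamboo tray (220 x 140 x 20 mm, fixed), in which the gauge stands at first.
- well_mouth (a point): Centre of the mouth of the well, level with the top of the metal block (70 x 90 mm, 80 mm tall, fixed; a 14 mm high step with a shallow empty 58 mm recess adjoins it). The well is a round upright blind hole of 15 mm diameter with a 2 mm chamfer. Its depth is set from inside and not known beforehand: somewhere from 45 to 60 mm. z points up.
- well_floor (a joint): How far the plate on the well's floor is pressed down, in m: 0 untouched, growing downwards. The plate is very stiff: 1 mm takes 8 N, and it stops dead at 4 mm. Its readings are too noisy to tell the force by: go by the force felt.
- tamper: Steel tamper, 58 mm base, 75 mm tall, standing on the bamboo tray 110 mm from the rack; origin under its centre. To be left alone.
- cup: Glass espresso cup, 62 mm across, 62 mm tall; origin under its centre. To be left alone.
- bellows: Hard black silicone bellows cap, 56 mm across, 42 mm tall; origin under its centre. To be left alone.
- canister: White plastic canister with a latch, 94 mm across, 141 mm tall; origin under its centre. To be left alone.
Things that resemble listed ones, but are neither listed nor needed, are in the scene too. What is shaped like the part that bears well_mouth but red is not meant.

How it is judged:
By the outcome, as a careful person would: the job done as asked, in the order asked, and still so for the second after the job is handed in, with the robot touching nothing.
It also fails if it takes over 59 s, if anything falls off the work surface, if the arm or the gripper's body presses on something with over 40 N, if the wrist force passes 120 N, or if a joint passes its speed limit or range.

## Working session

There is one attempt and no reset: what is moved stays moved. The work goes in short steps, Python scripts to look and compute and a tool call to move; the robot and the scene stay as the last step left them, time stands still between calls to the robot, and variables do not carry over. Pictures are saved under pics/ and viewed, about 8 in all and at most 12, crops included, and the job is handed in when it is done.

Besides the shell and the picture viewer there is one more tool, called after "Emit:" by a JSON object that holds its "method" and its "body". send_rows: Moves the arm, as the interface text tells. Its arguments: {"type":"object","properties":{"deltas":{"type":"array","items":{"type":"object","properties":{"gripper":{"type":"number"},"dx":{"type":"number"},"dy":{"type":"number"},"dz":{"type":"number"},"wx":{"type":"number"},"wy":{"type":"number"},"wz":{"type":"number"}}}}},"required":["deltas"]}

```bash
mkdir -p pics; cat > h.py <<'E'
from rig import *
import numpy as np, cv2
from scipy.spatial.transform import Rotation as R
def save(im,n): cv2.imwrite('pics/'+n+'.png',im[...,::-1])
def world(name,d,u,v,st=None,z=None):
    c=calibration(name);K=np.array(c['intrinsics'])
    if d is not None: z=d[v,u]
    p=np.linalg.inv(K)@[u,v,1]*z
    if name=='wrist':
        T=np.array(c['tool_from_camera']);p=T[:3,:3]@p+T[:3,3]
        return R.from_rotvec(st['orientation']).as_matrix()@p+st['tcp_pos']
    Rm=cv2.Rodrigues(np.array(c['rvec'],float))[0]
    return Rm.T@(p-np.array(c['tvec']).ravel())
E
python3 - <<'E'
from h import *
s=observe();print({k:np.round(v,3) for k,v in s.items()})
a,da=capture('scene');b,db=capture('top')
np.savez('c0.npz',a=a,da=da,b=b,db=db)
save(a,'scene0');save(b,'top0')
print(calibration('wrist'))
E
```

```text
{'t': np.float64(0.0), 'qpos': array([ 1.114,  0.435,  0.025,  1.574, -0.012,  1.134, -0.075]), 'joint_velocities': array([ 0.   ,  0.   ,  0.001, -0.002,  0.   , -0.001, -0.001]), 'joint_torque': array([-2.0000e-03, -6.7047e+01,  1.0250e+00, -3.1621e+01,  1.6000e-02,
        1.3000e-02, -0.0000e+00]), 'tcp_pos': array([ 0.216, -0.586,  0.242]), 'orientation': array([-1.355,  0.946, -0.943]), 'force': array([ 0.739,  0.032, -0.381]), 'ft_torque': array([ 0.012,  0.014, -0.006]), 'width': np.float64(0.085)}
{'intrinsics': array([[323.5343699 ,   0.        , 256.55772739],
       [  0.        , 323.5343699 , 188.62027196],
       [  0.        ,   0.        ,   1.        ]]), 'tool_from_camera': array([[ 9.99999661e-01,  2.19624085e-04, -7.93052445e-04,
        -2.15859948e-04],
       [ 8.22582017e-04, -2.93639187e-01,  9.55915975e-01,
        -1.31917962e-01],
       [-2.29291033e-05, -9.55916304e-01, -2.93639268e-01,
         7.39946972e-02],
       [ 0.00000000e+00,  0.00000000e+00,  0.00000000e+00,
         1.00000000e+00]])}
```

View pics/scene0.png

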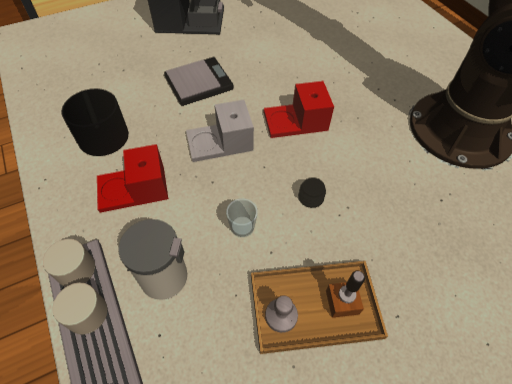

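View pics/top0.png

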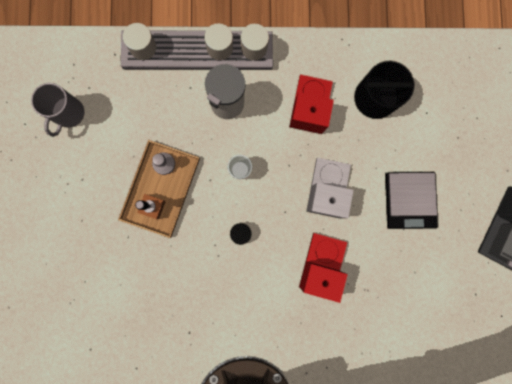

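Scene: the grey block's well is at about (236,117) and in the top view (332,200). The two red blocks, top (313,108) and (325,283), are decoys. The gauge is at scene (356,282), top (148,205), and the tamper at top (162,160). I'll confirm with an enlarged crop.

```bash
python3 - <<'E'
from h import *
z=np.load('c0.npz');a,da,b,db=z['a'],z['da'],z['b'],z['db']
f=lambda im,x,y,w,h,k:cv2.resize(im[y:y+h,x:x+w],None,fx=k,fy=k,interpolation=cv2.INTER_CUBIC)
t=np.vstack([np.hstack([f(b,110,165,70,50,5),f(b,297,165,70,50,5)]),np.hstack([f(a,320,260,70,60,5),f(a,190,90,70,60,5)])])
save(t,'crop0')
for n,u,v in [('blocktop',325,195),('blocktop',345,205),('well',332,200),('handle',143,205),('handle',140,204),('rack',160,207),('rack',158,212),('tray',175,195)]: print(n,u,v,world('top',db,u,v).round(4))
for n,u,v in [('handletop',357,274),('handle',355,284),('rackface',348,306),('blocktop',230,112),('well',236,117)]: print(n,world('scene',da,u,v).round(4))
E
```

```text
blocktop 325 195 [ 0.5281 -0.1968  0.0785]
blocktop 345 205 [ 0.5033 -0.2442  0.0809]
well 332 200 [ 0.5175 -0.2213  0.0476]
handle 143 205 [0.5052 0.2269 0.1299]
handle 140 204 [0.5074 0.2329 0.1326]
rack 160 207 [0.5041 0.2091 0.0381]
rack 158 212 [0.4917 0.2143 0.0367]
tray 175 195 [0.5363 0.1781 0.0049]
handletop [0.5083 0.2312 0.1343]
handle [0.5158 0.2409 0.1235]
rackface [0.5141 0.2507 0.0393]
blocktop [ 0.5194 -0.2258  0.0812]
well [ 0.5138 -0.2057  0.0812]
```

View pics/crop0.png

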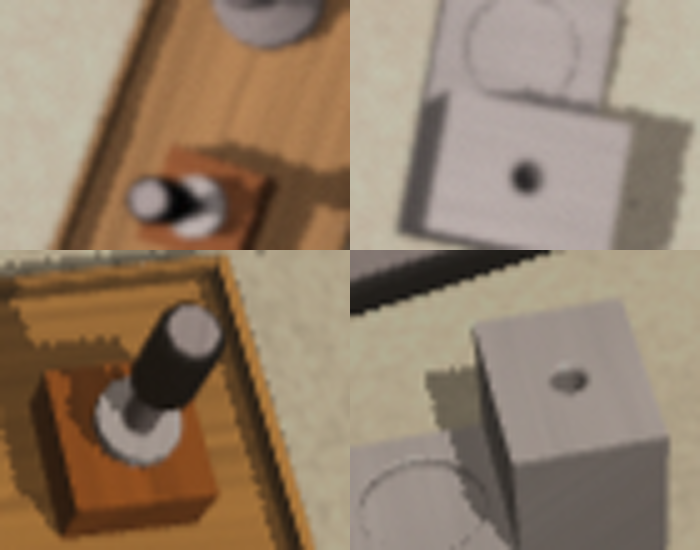

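Top view: the gauge's handle cap is at (140,205) and its collar at (150,206). The grey block's well is at (332.4,200.4), a round dark hole. It is grey rather than red, so it is the one meant.

```bash
cat >> h.py <<'E'
def plane(name,u,v,z,st=None):
    p0=world(name,None,u,v,st,0.0);p1=world(name,None,u,v,st,1.0)
    return p0+(p1-p0)*(z-p0[2])/(p1[2]-p0[2])
def rel(s,tgt): # world target -> tool deltas
    return R.from_rotvec(s['orientation']).inv().apply(np.array(tgt)-s['tcp_pos'])
E
python3 - <<'E'
from h import *
s=observe()
print(R.from_rotvec(s['orientation']).as_matrix().round(4))
print('well',plane('top',332.4,200.4,.08),plane('scene',234,116,.08))
print('cap',plane('top',140.4,205,.133),plane('scene',359,275.6,.133))
print('collar',plane('top',149.6,206,.053),plane('scene',347.5,294,.053))
print(rel(s,[.5,.232,.26]))
E
```

```text
[[ 3.464e-01 -6.000e-04  9.381e-01]
 [-9.381e-01  1.300e-03  3.464e-01]
 [-1.400e-03 -1.000e+00 -1.000e-04]]
well [ 0.51472994 -0.21410934  0.08      ] [ 0.51602387 -0.21159701  0.08      ]
cap [0.50509759 0.23184072 0.133     ] [0.5064243  0.23440115 0.133     ]
collar [0.50618357 0.23123491 0.053     ] [0.50812359 0.23535287 0.053     ]
[-0.66903856 -0.01750213  0.54937598]
```

Emit:
{"method": "send_rows", "body": {"deltas": [{"dx":-0.03,"dz":0.025,"gripper":0.05},{"dx":-0.03,"dz":0.025},{"dx":-0.03,"dz":0.025},{"dx":-0.03,"dz":0.025},{"dx":-0.03,"dz":0.025},{"dx":-0.03,"dz":0.025},{"dx":-0.03,"dz":0.025},{"dx":-0.03,"dz":0.025},{"dx":-0.03,"dz":0.025},{"dx":-0.03,"dz":0.025},{"dx":-0.03,"dz":0.025},{"dx":-0.03,"dz":0.025}]}}

```text
schema error: expected keys gripper, dx, dy, dz, wx, wy, wz
```

```bash
python3 - <<'E'
from h import *
s=observe();print(s['t'],s['tcp_pos'],s['width'],R.from_rotvec(s['orientation']).as_matrix().round(3),rel(s,[.506,.233,.24]),s['qpos'].round(2))
E
```

```text
0.1 [ 0.21635928 -0.58588941  0.24162248] 0.0855305072556815 [[ 0.346 -0.001  0.938]
 [-0.938  0.001  0.346]
 [-0.001 -1.    -0.   ]] [-0.66787074  0.00249573  0.55535276] [ 1.11  0.44  0.02  1.57 -0.01  1.13 -0.08]
```

Emit:
{"method": "send_rows", "body": {"deltas": [{"dx":-0.03,"dy":0,"dz":0.025,"wx":0,"wy":0,"wz":0,"gripper":0.05},{"dx":-0.03,"dy":0,"dz":0.025,"wx":0,"wy":0,"wz":0,"gripper":0.05},{"dx":-0.03,"dy":0,"dz":0.025,"wx":0,"wy":0,"wz":0,"gripper":0.05},{"dx":-0.03,"dy":0,"dz":0.025,"wx":0,"wy":0,"wz":0,"gripper":0.05},{"dx":-0.03,"dy":0,"dz":0.025,"wx":0,"wy":0,"wz":0,"gripper":0.05},{"dx":-0.03,"dy":0,"dz":0.025,"wx":0,"wy":0,"wz":0,"gripper":0.05},{"dx":-0.03,"dy":0,"dz":0.025,"wx":0,"wy":0,"wz":0,"gripper":0.05},{"dx":-0.03,"dy":0,"dz":0.025,"wx":0,"wy":0,"wz":0,"gripper":0.05},{"dx":-0.03,"dy":0,"dz":0.025,"wx":0,"wy":0,"wz":0,"gripper":0.05},{"dx":-0.03,"dy":0,"dz":0.025,"wx":0,"wy":0,"wz":0,"gripper":0.05},{"dx":-0.03,"dy":0,"dz":0.025,"wx":0,"wy":0,"wz":0,"gripper":0.05},{"dx":-0.03,"dy":0,"dz":0.025,"wx":0,"wy":0,"wz":0,"gripper":0.05}]}}

```text
t: 1.1
tcp_pos: [0.3724, -0.1328, 0.2363]
orientation: [-1.355, 0.962, -0.952]
force: [1.5, -0.2, -0.8]
width: 0.0501
```

```bash
cat > st.py <<'E'
from h import *
import sys
s=observe();print(round(float(s['t']),2),s['tcp_pos'].round(4),round(float(s['width']),4),'F',s['force'].round(2),'ydir',R.from_rotvec(s['orientation']).as_matrix()[:,1].round(4),s['qpos'].round(2))
if len(sys.argv)>1: print('rel',rel(s,[float(v) for v in sys.argv[1:4]]).round(4))
E
python3 st.py .506 .233 .24
```

```text
1.1 [ 0.3724 -0.1328  0.2363] 0.0501 F [ 1.54 -0.21 -0.85] ydir [-7.6e-03  1.0e-04 -1.0e+00] [ 0.49  0.09 -0.3   2.07  0.03  0.99 -1.06]
rel [-0.3007 -0.0047  0.2474]
```

Emit:
{"method": "send_rows", "body": {"deltas": [{"dx":-0.029,"dy":0,"dz":0.0235,"wx":0,"wy":0,"wz":0,"gripper":0.05},{"dx":-0.029,"dy":0,"dz":0.0235,"wx":0,"wy":0,"wz":0,"gripper":0.05},{"dx":-0.029,"dy":0,"dz":0.0235,"wx":0,"wy":0,"wz":0,"gripper":0.05},{"dx":-0.029,"dy":0,"dz":0.0235,"wx":0,"wy":0,"wz":0,"gripper":0.05},{"dx":-0.029,"dy":0,"dz":0.0235,"wx":0,"wy":0,"wz":0,"gripper":0.05},{"dx":-0.029,"dy":0,"dz":0.0235,"wx":0,"wy":0,"wz":0,"gripper":0.05},{"dx":-0.029,"dy":0,"dz":0.0235,"wx":0,"wy":0,"wz":0,"gripper":0.05},{"dx":-0.029,"dy":0,"dz":0.0235,"wx":0,"wy":0,"wz":0,"gripper":0.05},{"dx":-0.029,"dy":0,"dz":0.0235,"wx":0,"wy":0,"wz":0,"gripper":0.05},{"dx":-0.029,"dy":0,"dz":0.0235,"wx":0,"wy":0,"wz":0,"gripper":0.05},{"dx":-0.015,"dy":0,"dz":0.012,"wx":0,"wy":0,"wz":0,"gripper":0.05},{"dx":0,"dy":0,"dz":0,"wx":0,"wy":0,"wz":0,"gripper":0.05}]}}

```text
t: 2.1
tcp_pos: [0.5048, 0.2646, 0.2332]
orientation: [-1.356, 0.961, -0.945]
force: [-1.3, -0.1, 0.1]
width: 0.0498
```

```bash
python3 st.py .506 .233 .20; python3 - <<'E'
from h import *
s=observe();a,d=capture('wrist');save(a,'w1');np.savez('w1.npz',a=a,d=d,p=s['tcp_pos'],o=s['orientation'])
print(R.from_rotvec(s['orientation']).as_matrix().round(4))
E
```

```text
2.1 [0.5048 0.2646 0.2332] 0.0498 F [-1.27 -0.1   0.1 ] ydir [-0.0096  0.0023 -1.    ] [-0.19  0.41 -0.52  1.68  0.22  1.11 -2.  ]
rel [ 0.0303  0.0331 -0.0093]
[[ 0.3368 -0.0096  0.9415]
 [-0.9416  0.0023  0.3368]
 [-0.0054 -1.     -0.0082]]
```

View pics/w1.png

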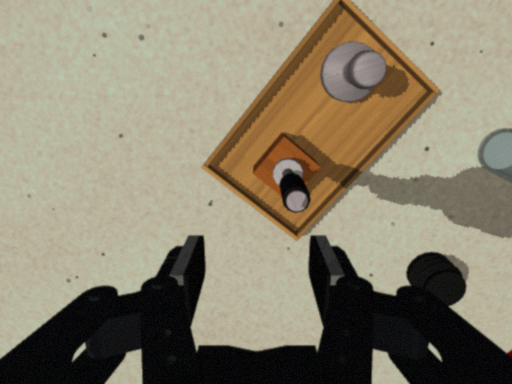

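```bash
cat >> st.py <<'E'
M=R.from_rotvec(s['orientation']).as_matrix();y=M[:,1]
print('tiltfix deg',np.degrees(M.T@np.cross(y,[0,0,-1])).round(2))
E
python3 - <<'E'
from h import *
z=np.load('w1.npz');s={'tcp_pos':z['p'],'orientation':z['o']}
print('cap',plane('wrist',296,201,.133,s),'collar',plane('wrist',287,172,.053,s))
for u,v in [(295,200),(297,203),(288,170)]: print(world('wrist',z['d'],u,v,s))
E
python3 st.py
```

```text
cap [0.5071359 0.2346071 0.133    ] collar [0.50882237 0.23542849 0.053     ]
[0.50767619 0.23565757 0.13316706]
[0.57568439 0.28938167 0.36446283]
[0.51328326 0.23709937 0.06369703]
2.15 [0.5044 0.263  0.233 ] 0.0499 F [ 0.05 -0.13  0.5 ] ydir [-0.0102  0.0013 -0.9999] [-0.19  0.41 -0.52  1.69  0.22  1.11 -2.  ]
tiltfix deg [ 0.52  0.   -0.27]
```

Emit:
{"method": "send_rows", "body": {"deltas": [{"dx":0.015,"dy":0,"dz":-0.004,"wx":0.5,"wy":0,"wz":-0.25,"gripper":0.05},{"dx":0.013,"dy":0,"dz":-0.003,"wx":0,"wy":0,"wz":0,"gripper":0.05},{"dx":0,"dy":0.02,"dz":0,"wx":0,"wy":0,"wz":0,"gripper":0.05},{"dx":0,"dy":0.02,"dz":0,"wx":0,"wy":0,"wz":0,"gripper":0.05},{"dx":0,"dy":0.02,"dz":0,"wx":0,"wy":0,"wz":0,"gripper":0.05},{"dx":0,"dy":0,"dz":0,"wx":0,"wy":0,"wz":0,"gripper":0.05}]}}

```text
t: 2.65
tcp_pos: [0.5069, 0.2198, 0.1711]
orientation: [-1.354, 0.954, -0.964]
force: [-0.2, -0.2, -0.4]
width: 0.0497
```

```bash
python3 st.py .507 .2343 .102
```

```text
2.65 [0.5069 0.2198 0.1711] 0.0497 F [-0.19 -0.16 -0.35] ydir [ 0.0022 -0.0071 -1.    ] [-0.15  0.44 -0.5   1.81  0.26  0.96 -1.99]
rel [-0.0142  0.069   0.0049]
tiltfix deg [0.02 0.   0.43]
```

Emit:
{"method": "send_rows", "body": {"deltas": [{"dx":-0.014,"dy":0,"dz":0.005,"wx":0,"wy":0,"wz":0.4,"gripper":0.05},{"dx":0,"dy":0,"dz":0,"wx":0,"wy":0,"wz":0,"gripper":0.05},{"dx":0,"dy":0,"dz":0,"wx":0,"wy":0,"wz":0,"gripper":0.05}]}}

```text
t: 2.9
tcp_pos: [0.5072, 0.23, 0.1724]
orientation: [-1.35, 0.962, -0.964]
force: [0.4, -0.6, -0.1]
width: 0.0503
```

```bash
python3 st.py .507 .2343 .102
```

```text
2.9 [0.5072 0.23   0.1724] 0.0503 F [ 0.38 -0.6  -0.08] ydir [-2.0e-04 -3.1e-03 -1.0e+00] [-0.16  0.45 -0.5   1.8   0.26  0.97 -2.  ]
rel [-0.0044  0.0704  0.0013]
tiltfix deg [0.07 0.   0.17]
```

Emit:
{"method": "send_rows", "body": {"deltas": [{"dx":-0.0045,"dy":0,"dz":0.0013,"wx":0,"wy":0,"wz":0.17,"gripper":0.05},{"dx":0,"dy":0.013,"dz":0,"wx":0,"wy":0,"wz":0,"gripper":0.05},{"dx":0,"dy":0.013,"dz":0,"wx":0,"wy":0,"wz":0,"gripper":0.05},{"dx":0,"dy":0,"dz":0,"wx":0,"wy":0,"wz":0,"gripper":0.05}]}}

```text
t: 3.23
tcp_pos: [0.5092, 0.2365, 0.1504]
orientation: [-1.341, 0.959, -0.964]
force: [-0.8, 0.1, 0.3]
width: 0.0503
```

```bash
python3 st.py .507 .2343 .102
```

```text
3.23 [0.5092 0.2365 0.1504] 0.0503 F [-0.83  0.06  0.31] ydir [ 0.0059  0.0034 -1.    ] [-0.18  0.47 -0.49  1.82  0.27  0.91 -2.03]
rel [ 0.0014  0.0484 -0.0031]
tiltfix deg [-0.38  0.   -0.07]
```

Emit:
{"method": "send_rows", "body": {"deltas": [{"dx":0.001,"dy":0.012,"dz":-0.003,"wx":-0.35,"wy":0,"wz":0,"gripper":0.05},{"dx":0,"dy":0.012,"dz":0,"wx":0,"wy":0,"wz":0,"gripper":0.05},{"dx":0,"dy":0.012,"dz":0,"wx":0,"wy":0,"wz":0,"gripper":0.05},{"dx":0,"dy":0,"dz":0,"wx":0,"wy":0,"wz":0,"gripper":0.05},{"dx":0,"dy":0,"dz":0,"wx":0,"wy":0,"wz":0,"gripper":0.05}]}}

```text
t: 3.65
tcp_pos: [0.5075, 0.2357, 0.1137]
orientation: [-1.344, 0.961, -0.962]
force: [0.2, -0.7, 0.4]
width: 0.05
```

```bash
python3 st.py .507 .2343 .102
```

```text
3.65 [0.5075 0.2357 0.1137] 0.05 F [ 0.17 -0.66  0.37] ydir [ 0.0023  0.0028 -1.    ] [-0.19  0.52 -0.47  1.85  0.31  0.84 -2.05]
rel [ 0.0011  0.0117 -0.0009]
tiltfix deg [-0.18  0.   -0.11]
```

Emit:
{"method": "send_rows", "body": {"deltas": [{"dx":0.001,"dy":0.012,"dz":-0.001,"wx":-0.15,"wy":0,"wz":-0.1,"gripper":0.05},{"dx":0,"dy":0,"dz":0,"wx":0,"wy":0,"wz":0,"gripper":0.05},{"dx":0,"dy":0,"dz":0,"wx":0,"wy":0,"wz":0,"gripper":0.05},{"dx":0,"dy":0,"dz":0,"wx":0,"wy":0,"wz":0,"gripper":0.03},{"dx":0,"dy":0,"dz":0,"wx":0,"wy":0,"wz":0,"gripper":0.03}]}}

```text
t: 4.07
tcp_pos: [0.5073, 0.2346, 0.1014]
orientation: [-1.347, 0.962, -0.962]
force: [0.5, 0.4, -0.2]
width: 0.0302
```

```bash
python3 st.py .507 .2343 .102;python3 - <<'E'
from h import *
a,d=capture('wrist');b,_=capture('scene');save(np.hstack([cv2.resize(a[150:350,150:380],None,fx=1.6,fy=1.6),cv2.resize(b[240:340,300:400],(320,320))]),'g1')
E
```

```text
4.07 [0.5073 0.2346 0.1014] 0.0302 F [ 0.49  0.36 -0.18] ydir [ 1.e-03  5.e-04 -1.e+00] [-0.2   0.53 -0.46  1.86  0.32  0.82 -2.06]
rel [ 0.0002 -0.0006 -0.0004]
tiltfix deg [-0.06  0.   -0.01]
```

View pics/g1.png

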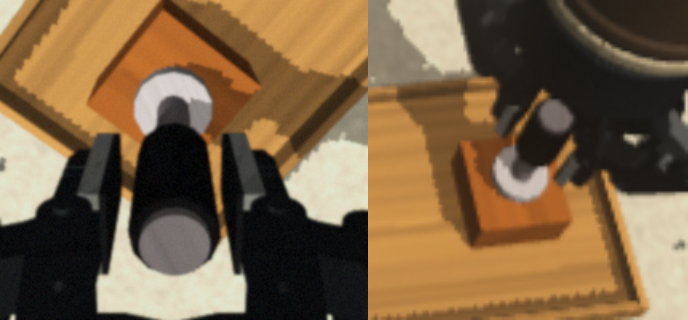

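The handle stands centred between the pads, in the crop about x 131–217 between pads at 118 and 224. Closing now.

Emit:
{"method": "send_rows", "body": {"deltas": [{"dx":0,"dy":0,"dz":0,"wx":0,"wy":0,"wz":0,"gripper":0.01},{"dx":0,"dy":0,"dz":0,"wx":0,"wy":0,"wz":0,"gripper":0.01},{"dx":0,"dy":0,"dz":0,"wx":0,"wy":0,"wz":0,"gripper":0.01},{"dx":0,"dy":0,"dz":0,"wx":0,"wy":0,"wz":0,"gripper":0.01},{"dx":0,"dy":-0.01,"dz":0,"wx":0,"wy":0,"wz":0,"gripper":0.01},{"dx":0,"dy":-0.012,"dz":0,"wx":0,"wy":0,"wz":0,"gripper":0.01},{"dx":0,"dy":-0.012,"dz":0,"wx":0,"wy":0,"wz":0,"gripper":0.01},{"dx":0,"dy":0,"dz":0,"wx":0,"wy":0,"wz":0,"gripper":0.01}]}}

```text
t: 4.83
tcp_pos: [0.5076, 0.2349, 0.1391]
orientation: [-1.346, 0.961, -0.962]
force: [-0.1, 0.2, -0.0]
width: 0.0205
```

```bash
python3 st.py .507 .2343 .25
```

```text
4.83 [0.5076 0.2349 0.1391] 0.0205 F [-0.15  0.18 -0.02] ydir [ 0.0016  0.0011 -1.    ] [-0.18  0.49 -0.48  1.83  0.28  0.89 -2.03]
rel [ 0.0003 -0.1109 -0.0005]
tiltfix deg [-0.11  0.   -0.03]
```

Emit:
{"method": "send_rows", "body": {"deltas": [{"dx":0,"dy":-0.02,"dz":0,"wx":0,"wy":0,"wz":0,"gripper":0.01},{"dx":0,"dy":-0.03,"dz":0,"wx":0,"wy":0,"wz":0,"gripper":0.01},{"dx":0,"dy":-0.03,"dz":0,"wx":0,"wy":0,"wz":0,"gripper":0.01},{"dx":0,"dy":-0.02,"dz":0,"wx":0,"wy":0,"wz":0,"gripper":0.01},{"dx":0,"dy":0,"dz":0,"wx":0,"wy":0,"wz":0,"gripper":0.01}]}}

```text
t: 5.25
tcp_pos: [0.5059, 0.2344, 0.2448]
orientation: [-1.347, 0.962, -0.961]
force: [0.7, 1.5, -1.5]
width: 0.0206
```

```bash
python3 st.py .5154 -.213 .24
```

```text
5.25 [0.5059 0.2344 0.2448] 0.0206 F [ 0.7   1.47 -1.53] ydir [ 0.e+00  8.e-04 -1.e+00] [-0.14  0.38 -0.52  1.7   0.2   1.12 -1.96]
rel [ 0.4261  0.0044 -0.1368]
tiltfix deg [-0.02  0.   -0.04]
```

Emit:
{"method": "send_rows", "body": {"deltas": [{"dx":0.02,"dy":0,"dz":-0.006,"wx":0,"wy":0,"wz":0,"gripper":0.01},{"dx":0.036,"dy":0,"dz":-0.0115,"wx":0,"wy":0,"wz":0,"gripper":0.01},{"dx":0.036,"dy":0,"dz":-0.0115,"wx":0,"wy":0,"wz":0,"gripper":0.01},{"dx":0.036,"dy":0,"dz":-0.0115,"wx":0,"wy":0,"wz":0,"gripper":0.01},{"dx":0.036,"dy":0,"dz":-0.0115,"wx":0,"wy":0,"wz":0,"gripper":0.01},{"dx":0.036,"dy":0,"dz":-0.0115,"wx":0,"wy":0,"wz":0,"gripper":0.01},{"dx":0.036,"dy":0,"dz":-0.0115,"wx":0,"wy":0,"wz":0,"gripper":0.01},{"dx":0.036,"dy":0,"dz":-0.0115,"wx":0,"wy":0,"wz":0,"gripper":0.01},{"dx":0.036,"dy":0,"dz":-0.0115,"wx":0,"wy":0,"wz":0,"gripper":0.01},{"dx":0.036,"dy":0,"dz":-0.0115,"wx":0,"wy":0,"wz":0,"gripper":0.01},{"dx":0.02,"dy":0,"dz":-0.006,"wx":0,"wy":0,"wz":0,"gripper":0.01},{"dx":0,"dy":0,"dz":0,"wx":0,"wy":0,"wz":0,"gripper":0.01}]}}

```text
t: 6.25
tcp_pos: [0.5121, -0.1613, 0.24]
orientation: [-1.348, 0.958, -0.953]
force: [-0.0, 0.3, -1.9]
width: 0.0205
```

```bash
python3 st.py .5154 -.213 .20
```

```text
6.25 [ 0.5121 -0.1613  0.24  ] 0.0205 F [-0.03  0.29 -1.92] ydir [-7.0e-04  4.3e-03 -1.0e+00] [ 0.5   0.33 -0.38  1.77  0.13  1.08 -1.15]
rel [ 0.05    0.0398 -0.0141]
tiltfix deg [-0.05  0.   -0.25]
```

Emit:
{"method": "send_rows", "body": {"deltas": [{"dx":0.025,"dy":0.015,"dz":-0.007,"wx":0,"wy":0,"wz":-0.2,"gripper":0.01},{"dx":0.022,"dy":0.015,"dz":-0.007,"wx":0,"wy":0,"wz":0,"gripper":0.01},{"dx":0,"dy":0,"dz":0,"wx":0,"wy":0,"wz":0,"gripper":0.01},{"dx":0,"dy":0,"dz":0,"wx":0,"wy":0,"wz":0,"gripper":0.01},{"dx":0,"dy":0,"dz":0,"wx":0,"wy":0,"wz":0,"gripper":0.01}]}}

```text
t: 6.67
tcp_pos: [0.5129, -0.2118, 0.2066]
orientation: [-1.349, 0.96, -0.955]
force: [-0.1, 0.4, -1.0]
width: 0.021
```

```bash
python3 st.py .5154 -.213 .19;
```

```text
6.67 [ 0.5129 -0.2118  0.2066] 0.021 F [-0.15  0.45 -1.  ] ydir [-0.0019  0.0027 -1.    ] [ 0.56  0.38 -0.35  1.77  0.15  1.02 -1.08]
rel [0.0021 0.0166 0.002 ]
tiltfix deg [ 0.05  0.   -0.18]
```

Emit:
{"method": "send_rows", "body": {"deltas": [{"dx":0.002,"dy":0.008,"dz":0.002,"wx":0.05,"wy":0,"wz":-0.18,"gripper":0.01},{"dx":0,"dy":0,"dz":0,"wx":0,"wy":0,"wz":0,"gripper":0.01},{"dx":0,"dy":0,"dz":0,"wx":0,"wy":0,"wz":0,"gripper":0.01}]}}

```text
t: 6.92
tcp_pos: [0.5163, -0.2097, 0.1984]
orientation: [-1.35, 0.954, -0.955]
force: [0.1, -1.2, -0.0]
width: 0.0208
```

```bash
python3 st.py .5154 -.213 .19;python3 - <<'E'
from h import *
s=observe();a,d=capture('wrist');b,db=capture('scene');np.savez('w2.npz',a=a,d=d,b=b,db=db,p=s['tcp_pos'],o=s['orientation'])
f=lambda im,x,y,w,h,k:cv2.resize(im[y:y+h,x:x+w],None,fx=k,fy=k,interpolation=cv2.INTER_CUBIC)
save(np.hstack([f(a,210,100,80,120,5),f(b,195,60,80,120,5)]),'w2')
E
```

```text
6.92 [ 0.5163 -0.2097  0.1984] 0.0208 F [ 0.07 -1.21 -0.02] ydir [ 1.1e-03  7.0e-04 -1.0e+00] [ 0.55  0.39 -0.35  1.78  0.16  1.   -1.09]
rel [ 0.0028  0.0084 -0.0019]
tiltfix deg [-0.07  0.   -0.02]
```

View pics/w2.png

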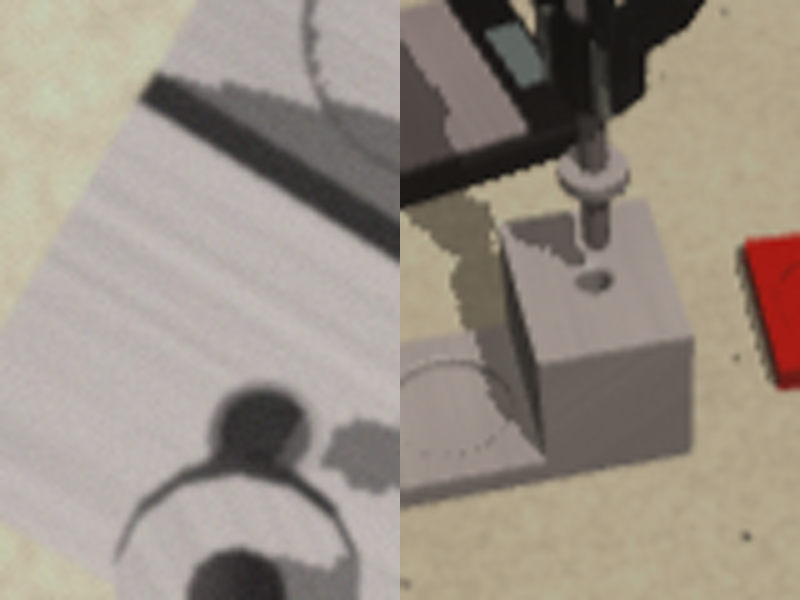

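```bash
python3 - <<'E'
from h import *
z=np.load('w2.npz');s={'tcp_pos':z['p'],'orientation':z['o']}
print(s['tcp_pos'])
w=plane('wrist',262,186.2,.0805,s);print('well wrist',w,rel(s,w))
print('well scene',plane('scene',233.8,116,.0805))
zt=s['tcp_pos'][2]-.093
t=plane('scene',234.5,108.8,zt);print('tip scene at',zt,t,rel(s,t))
# collar in wrist: top at ~ tip+.045
c=plane('wrist',257.3,212,zt+.045,s);print('collar u-line',rel(s,c))
E
```

```text
[ 0.5162563  -0.20970445  0.19838556]
well wrist [ 0.5170438  -0.21359959  0.0805    ] [ 0.00397564  0.11788339 -0.00070468]
well scene [ 0.51662218 -0.21133226  0.0805    ]
tip scene at 0.10538555790937074 [ 0.51581771 -0.2075713   0.10538556] [-0.0021247   0.09300105  0.00018364]
collar u-line [8.87830989e-05 4.80051775e-02 4.16823784e-03]
```

Emit:
{"method": "send_rows", "body": {"deltas": [{"dx":0.004,"dy":0.005,"dz":-0.0007,"wx":-0.07,"wy":0,"wz":0,"gripper":0.01},{"dx":0,"dy":0.005,"dz":0,"wx":0,"wy":0,"wz":0,"gripper":0.01},{"dx":0,"dy":0,"dz":0,"wx":0,"wy":0,"wz":0,"gripper":0.01},{"dx":0,"dy":0,"dz":0,"wx":0,"wy":0,"wz":0,"gripper":0.01}]}}

```text
t: 7.35
tcp_pos: [0.5175, -0.2136, 0.1881]
orientation: [-1.351, 0.953, -0.955]
force: [0.0, -0.2, -2.1]
width: 0.0209
```

```bash
python3 st.py .517 -.2136 .165
```

```text
7.35 [ 0.5175 -0.2136  0.1881] 0.0209 F [ 0.05 -0.23 -2.09] ydir [ 1.e-03 -3.e-04 -1.e+00] [ 0.55  0.41 -0.35  1.78  0.16  0.98 -1.09]
rel [-0.0001  0.0231 -0.0005]
tiltfix deg [-0.05  0.    0.03]
```

Aligned. Next I lower gently into the mouth.

Emit:
{"method": "send_rows", "body": {"deltas": [{"dx":0,"dy":0.006,"dz":-0.0005,"wx":0,"wy":0,"wz":0,"gripper":0.01},{"dx":0,"dy":0.006,"dz":0,"wx":0,"wy":0,"wz":0,"gripper":0.01},{"dx":0,"dy":0.006,"dz":0,"wx":0,"wy":0,"wz":0,"gripper":0.01},{"dx":0,"dy":0.006,"dz":0,"wx":0,"wy":0,"wz":0,"gripper":0.01},{"dx":0,"dy":0,"dz":0,"wx":0,"wy":0,"wz":0,"gripper":0.01},{"dx":0,"dy":0,"dz":0,"wx":0,"wy":0,"wz":0,"gripper":0.01}]}}

```text
t: 7.85
tcp_pos: [0.5165, -0.2138, 0.1609]
orientation: [-1.351, 0.954, -0.954]
force: [0.0, -0.4, -1.7]
width: 0.0208
```

```bash
python3 st.py .517 -.2136 .14
```

```text
7.85 [ 0.5165 -0.2138  0.1609] 0.0208 F [ 0.03 -0.37 -1.66] ydir [ 0.e+00  2.e-04 -1.e+00] [ 0.55  0.44 -0.34  1.81  0.18  0.92 -1.1 ]
rel [-0.      0.0209  0.0005]
tiltfix deg [-0.    0.   -0.01]
```

Emit:
{"method": "send_rows", "body": {"deltas": [{"dx":0,"dy":0.005,"dz":0.0005,"wx":0,"wy":0,"wz":0,"gripper":0.01},{"dx":0,"dy":0.005,"dz":0,"wx":0,"wy":0,"wz":0,"gripper":0.01},{"dx":0,"dy":0.005,"dz":0,"wx":0,"wy":0,"wz":0,"gripper":0.01},{"dx":0,"dy":0,"dz":0,"wx":0,"wy":0,"wz":0,"gripper":0.01},{"dx":0,"dy":0,"dz":0,"wx":0,"wy":0,"wz":0,"gripper":0.01}]}}

```text
t: 8.27
tcp_pos: [0.5171, -0.2136, 0.1443]
orientation: [-1.351, 0.954, -0.954]
force: [-0.3, -0.4, -1.8]
width: 0.0204
```

```bash
python3 st.py .517 -.2136 .14
```

```text
8.27 [ 0.5171 -0.2136  0.1443] 0.0204 F [-0.3  -0.4  -1.82] ydir [ 1.e-04  2.e-04 -1.e+00] [ 0.54  0.46 -0.34  1.83  0.19  0.89 -1.11]
rel [-0.      0.0043 -0.0001]
tiltfix deg [-0.01  0.   -0.01]
```

Emit:
{"method": "send_rows", "body": {"deltas": [{"dx":0,"dy":0.002,"dz":0,"wx":0,"wy":0,"wz":0,"gripper":0.01},{"dx":0,"dy":0.002,"dz":0,"wx":0,"wy":0,"wz":0,"gripper":0.01},{"dx":0,"dy":0.002,"dz":0,"wx":0,"wy":0,"wz":0,"gripper":0.01},{"dx":0,"dy":0.002,"dz":0,"wx":0,"wy":0,"wz":0,"gripper":0.01},{"dx":0,"dy":0.002,"dz":0,"wx":0,"wy":0,"wz":0,"gripper":0.01},{"dx":0,"dy":0,"dz":0,"wx":0,"wy":0,"wz":0,"gripper":0.01}]}}

```text
t: 8.77
tcp_pos: [0.5177, -0.2137, 0.1341]
orientation: [-1.351, 0.953, -0.955]
force: [0.1, -0.2, -1.3]
width: 0.0203
```

```bash
python3 st.py .517 -.2136 .13
```

```text
8.77 [ 0.5177 -0.2137  0.1341] 0.0203 F [ 0.07 -0.2  -1.28] ydir [ 1.3e-03 -3.0e-04 -1.0e+00] [ 0.54  0.47 -0.33  1.84  0.2   0.86 -1.12]
rel [-0.0004  0.0041 -0.0006]
tiltfix deg [-0.07  0.    0.04]
```

Emit:
{"method": "send_rows", "body": {"deltas": [{"dx":0,"dy":0.001,"dz":-0.0005,"wx":0,"wy":0,"wz":0,"gripper":0.01},{"dx":0,"dy":0.001,"dz":0,"wx":0,"wy":0,"wz":0,"gripper":0.01},{"dx":0,"dy":0.001,"dz":0,"wx":0,"wy":0,"wz":0,"gripper":0.01},{"dx":0,"dy":0.001,"dz":0,"wx":0,"wy":0,"wz":0,"gripper":0.01},{"dx":0,"dy":0,"dz":0,"wx":0,"wy":0,"wz":0,"gripper":0.01}]}}

```text
t: 9.18
tcp_pos: [0.5177, -0.2138, 0.1305]
orientation: [-1.351, 0.952, -0.956]
force: [-0.4, 0.2, -1.0]
width: 0.0205
```

```bash
python3 st.py .517 -.2136 .125
```

```text
9.18 [ 0.5177 -0.2138  0.1305] 0.0205 F [-0.43  0.2  -0.99] ydir [ 2.6e-03 -6.0e-04 -1.0e+00] [ 0.54  0.47 -0.33  1.84  0.2   0.85 -1.12]
rel [-0.0004  0.0055 -0.0006]
tiltfix deg [-0.13  0.    0.08]
```

Emit:
{"method": "send_rows", "body": {"deltas": [{"dx":-0.0003,"dy":0.001,"dz":-0.0005,"wx":-0.1,"wy":0,"wz":0.05,"gripper":0.01},{"dx":0,"dy":0.001,"dz":0,"wx":0,"wy":0,"wz":0,"gripper":0.01},{"dx":0,"dy":0,"dz":0,"wx":0,"wy":0,"wz":0,"gripper":0.01}]}}

```text
t: 9.43
tcp_pos: [0.5177, -0.2138, 0.1287]
orientation: [-1.351, 0.952, -0.956]
force: [-0.3, -0.0, -0.0]
width: 0.0209
```

```bash
python3 st.py .517 -.2136 .125; python3 - <<'E'
from h import *
b,db=capture('scene')
f=lambda im,x,y,w,h,k:cv2.resize(im[y:y+h,x:x+w],None,fx=k,fy=k,interpolation=cv2.INTER_CUBIC)
save(f(b,200,70,70,70,8),'s3')
E
```

```text
9.43 [ 0.5177 -0.2138  0.1287] 0.0209 F [-0.25 -0.01 -0.04] ydir [ 1.8e-03 -6.0e-04 -1.0e+00] [ 0.54  0.48 -0.33  1.85  0.2   0.85 -1.12]
rel [-0.0004  0.0037 -0.0006]
tiltfix deg [-0.09  0.    0.07]
```

View pics/s3.png

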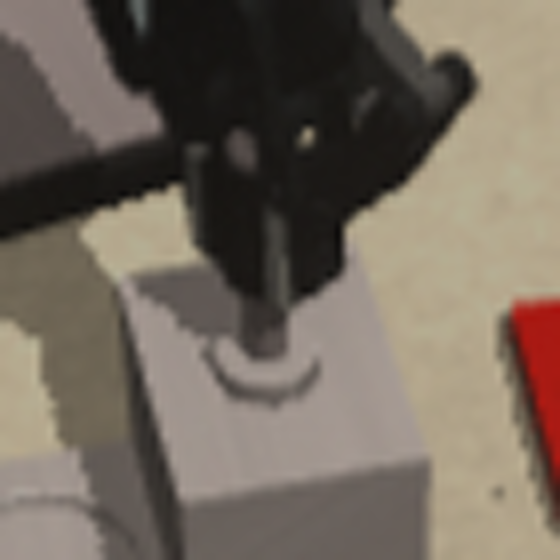

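The collar now rests on the block's top, ring around (262,368) in the crop, and the felt force is just beginning to change.

Emit:
{"method": "send_rows", "body": {"deltas": [{"dx":0,"dy":0.001,"dz":-0.0005,"wx":0,"wy":0,"wz":0,"gripper":0.01},{"dx":0,"dy":0.001,"dz":0,"wx":0,"wy":0,"wz":0,"gripper":0.01},{"dx":0,"dy":0,"dz":0,"wx":0,"wy":0,"wz":0,"gripper":0.01}]}}

```text
t: 9.73
tcp_pos: [0.5176, -0.2138, 0.1266]
orientation: [-1.351, 0.952, -0.956]
force: [0.6, 0.4, -0.6]
width: 0.0208
```

```bash
python3 st.py .517 -.2136 .125
```

```text
9.73 [ 0.5176 -0.2138  0.1266] 0.0208 F [ 0.63  0.4  -0.57] ydir [ 2.5e-03 -5.0e-04 -1.0e+00] [ 0.54  0.48 -0.33  1.85  0.2   0.84 -1.12]
rel [-0.0004  0.0016 -0.0005]
tiltfix deg [-0.13  0.    0.08]
```

Emit:
{"method": "send_rows", "body": {"deltas": [{"dx":0,"dy":0.001,"dz":0,"wx":0,"wy":0,"wz":0,"gripper":0.01},{"dx":0,"dy":0.001,"dz":0,"wx":0,"wy":0,"wz":0,"gripper":0.01},{"dx":0,"dy":0,"dz":0,"wx":0,"wy":0,"wz":0,"gripper":0.01}]}}

```text
t: 9.98
tcp_pos: [0.5175, -0.2138, 0.1244]
orientation: [-1.351, 0.952, -0.956]
force: [1.5, -0.1, 0.7]
width: 0.0205
```

Emit:
{"method": "send_rows", "body": {"deltas": [{"dx":0,"dy":0.001,"dz":0,"wx":-0.1,"wy":0,"wz":0.1,"gripper":0.01},{"dx":0,"dy":0,"dz":0,"wx":0,"wy":0,"wz":0,"gripper":0.01}]}}

```text
t: 10.15
tcp_pos: [0.5176, -0.2139, 0.1233]
orientation: [-1.351, 0.954, -0.954]
force: [-0.5, 0.2, -1.5]
width: 0.0204
```

```bash
python3 st.py .517 -.2136 .125
```

```text
10.15 [ 0.5176 -0.2139  0.1233] 0.0204 F [-0.53  0.24 -1.46] ydir [ 3.e-04  5.e-04 -1.e+00] [ 0.54  0.48 -0.33  1.85  0.2   0.84 -1.12]
rel [-0.0005 -0.0017 -0.0005]
tiltfix deg [-0.02  0.   -0.02]
```

Emit:
{"method": "send_rows", "body": {"deltas": [{"dx":0,"dy":0.0007,"dz":0,"wx":0,"wy":0,"wz":0,"gripper":0.01},{"dx":0,"dy":0,"dz":0,"wx":0,"wy":0,"wz":0,"gripper":0.01}]}}

```text
t: 10.32
tcp_pos: [0.5176, -0.2139, 0.1225]
orientation: [-1.351, 0.954, -0.954]
force: [0.6, 0.0, -0.5]
width: 0.0208
```

Emit:
{"method": "send_rows", "body": {"deltas": [{"dx":0,"dy":0.0007,"dz":0,"wx":0,"wy":0,"wz":0,"gripper":0.01},{"dx":0,"dy":0,"dz":0,"wx":0,"wy":0,"wz":0,"gripper":0.01}]}}

```text
t: 10.48
tcp_pos: [0.5176, -0.2139, 0.1217]
orientation: [-1.351, 0.954, -0.954]
force: [0.8, 0.8, -0.7]
width: 0.0206
```

Emit:
{"method": "send_rows", "body": {"deltas": [{"dx":0,"dy":0.0007,"dz":0,"wx":0,"wy":0,"wz":0,"gripper":0.01},{"dx":0,"dy":0,"dz":0,"wx":0,"wy":0,"wz":0,"gripper":0.01}]}}

```text
t: 10.65
tcp_pos: [0.5176, -0.2139, 0.1209]
orientation: [-1.351, 0.954, -0.954]
force: [0.6, 0.3, -0.7]
width: 0.0204
```

Emit:
{"method": "send_rows", "body": {"deltas": [{"dx":0,"dy":0.0007,"dz":0,"wx":0,"wy":0,"wz":0,"gripper":0.01},{"dx":0,"dy":0,"dz":0,"wx":0,"wy":0,"wz":0,"gripper":0.01}]}}

```text
t: 10.82
tcp_pos: [0.5176, -0.2139, 0.1201]
orientation: [-1.351, 0.954, -0.954]
force: [0.5, 0.5, -0.1]
width: 0.021
```

```bash
python3 - <<'E'
from h import *
b,db=capture('scene');s=observe();print(s['force'])
a,d=capture('wrist');s=observe();print(s['force'])
f=lambda im,x,y,w,h,k:cv2.resize(im[y:y+h,x:x+w],None,fx=k,fy=k,interpolation=cv2.INTER_CUBIC)
save(np.hstack([f(b,200,70,70,70,5),f(a,220,160,70,70,5)]),'s4')
E
```

```text
[ 0.78507476  0.72090374 -0.33835379]
[ 0.23720454  0.69503693 -0.4792978 ]
```

View pics/s4.png

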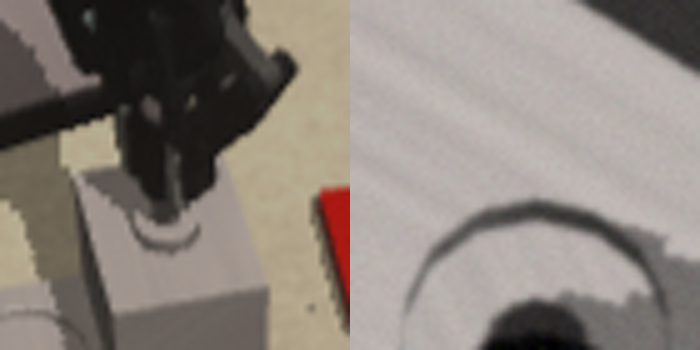

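The collar lies on the block's top and slides up the rod, with the fingers nearing it. I continue in small steps.

Emit:
{"method": "send_rows", "body": {"deltas": [{"dx":0,"dy":0.0007,"dz":0,"wx":0,"wy":0,"wz":0,"gripper":0.01},{"dx":0,"dy":0,"dz":0,"wx":0,"wy":0,"wz":0,"gripper":0.01}]}}

```text
t: 11.08
tcp_pos: [0.5175, -0.2139, 0.1194]
orientation: [-1.351, 0.954, -0.954]
force: [1.1, -0.1, -0.1]
width: 0.0205
```

Emit:
{"method": "send_rows", "body": {"deltas": [{"dx":0,"dy":0.0007,"dz":0,"wx":0,"wy":0,"wz":0,"gripper":0.01},{"dx":0,"dy":0,"dz":0,"wx":0,"wy":0,"wz":0,"gripper":0.01}]}}

```text
t: 11.25
tcp_pos: [0.5175, -0.2139, 0.1186]
orientation: [-1.351, 0.954, -0.954]
force: [0.0, 0.1, -0.3]
width: 0.0205
```

Emit:
{"method": "send_rows", "body": {"deltas": [{"dx":0,"dy":0.0007,"dz":0,"wx":0,"wy":0,"wz":0,"gripper":0.01},{"dx":0,"dy":0,"dz":0,"wx":0,"wy":0,"wz":0,"gripper":0.01}]}}

```text
t: 11.42
tcp_pos: [0.5175, -0.2139, 0.1179]
orientation: [-1.351, 0.954, -0.954]
force: [0.1, 0.5, -1.6]
width: 0.0205
```

Emit:
{"method": "send_rows", "body": {"deltas": [{"dx":0,"dy":0.0007,"dz":0,"wx":0,"wy":0,"wz":0,"gripper":0.01},{"dx":0,"dy":0,"dz":0,"wx":0,"wy":0,"wz":0,"gripper":0.01}]}}

```text
t: 11.58
tcp_pos: [0.5175, -0.2139, 0.1171]
orientation: [-1.351, 0.954, -0.954]
force: [0.3, 0.4, -1.2]
width: 0.0208
```

Emit:
{"method": "send_rows", "body": {"deltas": [{"dx":0,"dy":0.0007,"dz":0,"wx":0,"wy":0,"wz":0,"gripper":0.01},{"dx":0,"dy":0,"dz":0,"wx":0,"wy":0,"wz":0,"gripper":0.01}]}}

```text
t: 11.75
tcp_pos: [0.5175, -0.2139, 0.1164]
orientation: [-1.351, 0.954, -0.954]
force: [-0.2, 0.1, 1.0]
width: 0.0206
```

Emit:
{"method": "send_rows", "body": {"deltas": [{"dx":0,"dy":0.0007,"dz":0,"wx":0,"wy":0,"wz":0,"gripper":0.01},{"dx":0,"dy":0,"dz":0,"wx":0,"wy":0,"wz":0,"gripper":0.01}]}}

```text
t: 11.92
tcp_pos: [0.5176, -0.2139, 0.116]
orientation: [-1.351, 0.954, -0.954]
force: [-0.7, 0.1, 1.6]
width: 0.0207
```

Slowed by contact at about z=0.1164, so the floor has been reached. From here I use single rows to see how the push responds.

Emit:
{"method": "send_rows", "body": {"deltas": [{"dx":0,"dy":0.0005,"dz":0,"wx":0,"wy":0,"wz":0,"gripper":0.01}]}}

```text
t: 12.0
tcp_pos: [0.5177, -0.2139, 0.1158]
orientation: [-1.351, 0.954, -0.954]
force: [-2.0, 0.7, 7.6]
width: 0.0205
```

Emit:
{"method": "send_rows", "body": {"deltas": [{"dx":0,"dy":0.0005,"dz":0,"wx":0,"wy":0,"wz":0,"gripper":0.01}]}}

```text
t: 12.08
tcp_pos: [0.5177, -0.2139, 0.1156]
orientation: [-1.351, 0.954, -0.954]
force: [-2.1, 0.0, 8.4]
width: 0.0205
```

Emit:
{"method": "send_rows", "body": {"deltas": [{"dx":0,"dy":0,"dz":0,"wx":0,"wy":0,"wz":0,"gripper":0.01}]}}

```text
t: 12.17
tcp_pos: [0.5176, -0.2139, 0.1158]
orientation: [-1.351, 0.954, -0.954]
force: [-0.5, 1.0, 2.8]
width: 0.0209
```

Emit:
{"method": "send_rows", "body": {"deltas": [{"dx":0,"dy":0.0005,"dz":0,"wx":0,"wy":0,"wz":0,"gripper":0.01},{"dx":0,"dy":0.0005,"dz":0,"wx":0,"wy":0,"wz":0,"gripper":0.01}]}}

```text
t: 12.33
tcp_pos: [0.5178, -0.2139, 0.1155]
orientation: [-1.351, 0.953, -0.955]
force: [-3.2, 0.1, 9.1]
width: 0.0205
```

Emit:
{"method": "send_rows", "body": {"deltas": [{"dx":0,"dy":0.0005,"dz":0,"wx":0,"wy":0,"wz":0,"gripper":0.01},{"dx":0,"dy":0.0005,"dz":0,"wx":0,"wy":0,"wz":0,"gripper":0.01}]}}

```text
t: 12.5
tcp_pos: [0.5178, -0.2138, 0.1154]
orientation: [-1.352, 0.953, -0.955]
force: [-3.7, 0.6, 10.3]
width: 0.0205
```

Emit:
{"method": "send_rows", "body": {"deltas": [{"dx":0,"dy":0.0005,"dz":-0.0001,"wx":0,"wy":0,"wz":0,"gripper":0.01},{"dx":0,"dy":0.0005,"dz":-0.0001,"wx":0,"wy":0,"wz":0,"gripper":0.01},{"dx":0,"dy":0.0005,"dz":-0.0001,"wx":0,"wy":0,"wz":0,"gripper":0.01}]}}

```text
t: 12.75
tcp_pos: [0.5177, -0.2138, 0.1154]
orientation: [-1.352, 0.952, -0.956]
force: [-2.3, 1.2, 9.4]
width: 0.0209
```

Emit:
{"method": "send_rows", "body": {"deltas": [{"dx":0,"dy":0.0005,"dz":-0.0001,"wx":0,"wy":0,"wz":0,"gripper":0.01},{"dx":0,"dy":0.0005,"dz":-0.0001,"wx":0,"wy":0,"wz":0,"gripper":0.01},{"dx":0,"dy":0.0005,"dz":-0.0001,"wx":0,"wy":0,"wz":0,"gripper":0.01},{"dx":0,"dy":0.0005,"dz":-0.0001,"wx":0,"wy":0,"wz":0,"gripper":0.01}]}}

```text
t: 13.08
tcp_pos: [0.5177, -0.2138, 0.1154]
orientation: [-1.351, 0.951, -0.957]
force: [-1.5, 1.7, 8.3]
width: 0.0207
```

Emit:
{"method": "send_rows", "body": {"deltas": [{"dx":0,"dy":0.0005,"dz":-0.0001,"wx":0,"wy":0,"wz":0,"gripper":0.01},{"dx":0,"dy":0.0005,"dz":-0.0001,"wx":0,"wy":0,"wz":0,"gripper":0.01},{"dx":0,"dy":0.0005,"dz":-0.0001,"wx":0,"wy":0,"wz":0,"gripper":0.01},{"dx":0,"dy":0.0005,"dz":-0.0001,"wx":0,"wy":0,"wz":0,"gripper":0.01}]}}

```text
t: 13.42
tcp_pos: [0.5177, -0.2138, 0.1154]
orientation: [-1.351, 0.95, -0.958]
force: [-1.9, 1.6, 9.3]
width: 0.0204
```

Emit:
{"method": "send_rows", "body": {"deltas": [{"dx":0,"dy":0.00057,"dz":-0.0001,"wx":0,"wy":0,"wz":0,"gripper":0.01},{"dx":0,"dy":0.00057,"dz":-0.0001,"wx":0,"wy":0,"wz":0,"gripper":0.01},{"dx":0,"dy":0.00057,"dz":-0.0001,"wx":0,"wy":0,"wz":0,"gripper":0.01},{"dx":0,"dy":0.00057,"dz":-0.0001,"wx":0,"wy":0,"wz":0,"gripper":0.01}]}}

```text
t: 13.75
tcp_pos: [0.5176, -0.2137, 0.1154]
orientation: [-1.351, 0.949, -0.96]
force: [-3.3, 1.7, 10.3]
width: 0.0204
```

```bash
python3 st.py
```

```text
13.75 [ 0.5176 -0.2137  0.1154] 0.0204 F [-3.33  1.73 10.34] ydir [ 0.0053 -0.0034 -1.    ] [ 0.53  0.49 -0.33  1.86  0.21  0.82 -1.13]
tiltfix deg [-0.22  0.    0.29]
```

Emit:
{"method": "send_rows", "body": {"deltas": [{"dx":0,"dy":0.00057,"dz":0,"wx":-0.03,"wy":0,"wz":0.04,"gripper":0.01},{"dx":0,"dy":0.00057,"dz":0,"wx":-0.03,"wy":0,"wz":0.04,"gripper":0.01},{"dx":0,"dy":0.00057,"dz":0,"wx":-0.03,"wy":0,"wz":0.04,"gripper":0.01},{"dx":0,"dy":0.00057,"dz":0,"wx":-0.03,"wy":0,"wz":0.04,"gripper":0.01},{"dx":0,"dy":0.00057,"dz":0,"wx":-0.03,"wy":0,"wz":0.04,"gripper":0.01},{"dx":0,"dy":0.00057,"dz":0,"wx":-0.03,"wy":0,"wz":0.04,"gripper":0.01}]}}

```text
t: 14.25
tcp_pos: [0.5178, -0.2138, 0.1153]
orientation: [-1.352, 0.952, -0.957]
force: [-2.2, 1.4, 9.9]
width: 0.0208
```

```bash
python3 st.py
```

```text
14.25 [ 0.5178 -0.2138  0.1153] 0.0208 F [-2.24  1.36  9.94] ydir [ 0.002  -0.0022 -1.    ] [ 0.53  0.49 -0.33  1.86  0.21  0.82 -1.13]
tiltfix deg [-0.07  0.    0.16]
```

Emit:
{"method": "send_rows", "body": {"deltas": [{"dx":0,"dy":0.00057,"dz":0,"wx":-0.01,"wy":0,"wz":0.03,"gripper":0.01},{"dx":0,"dy":0.00057,"dz":0,"wx":-0.01,"wy":0,"wz":0.03,"gripper":0.01},{"dx":0,"dy":0.00057,"dz":0,"wx":-0.01,"wy":0,"wz":0.03,"gripper":0.01},{"dx":0,"dy":0.00057,"dz":0,"wx":-0.01,"wy":0,"wz":0.03,"gripper":0.01},{"dx":0,"dy":0.00057,"dz":0,"wx":-0.01,"wy":0,"wz":0.03,"gripper":0.01},{"dx":0,"dy":0.00057,"dz":0,"wx":-0.01,"wy":0,"wz":0.03,"gripper":0.01}]}}

```text
t: 14.75
tcp_pos: [0.5179, -0.2139, 0.1153]
orientation: [-1.352, 0.954, -0.956]
force: [-2.8, 1.3, 9.0]
width: 0.0205
```

Emit:
{"method": "send_rows", "body": {"deltas": [{"dx":0,"dy":0.00057,"dz":0,"wx":-0.01,"wy":0,"wz":0.02,"gripper":0.01},{"dx":0,"dy":0.00057,"dz":0,"wx":-0.01,"wy":0,"wz":0.02,"gripper":0.01},{"dx":0,"dy":0.00057,"dz":0,"wx":-0.01,"wy":0,"wz":0.02,"gripper":0.01},{"dx":0,"dy":0.00057,"dz":0,"wx":-0.01,"wy":0,"wz":0.02,"gripper":0.01},{"dx":0,"dy":0.00057,"dz":0,"wx":-0.01,"wy":0,"wz":0.02,"gripper":0.01},{"dx":0,"dy":0.00057,"dz":0,"wx":-0.01,"wy":0,"wz":0.02,"gripper":0.01}]}}

```text
t: 15.25
tcp_pos: [0.5179, -0.2138, 0.1153]
orientation: [-1.352, 0.954, -0.956]
force: [-2.9, 0.7, 9.4]
width: 0.021
```

Emit:
{"method": "send_rows", "body": {"deltas": [{"dx":0,"dy":0.00057,"dz":0,"wx":-0.01,"wy":0,"wz":0.02,"gripper":0.01},{"dx":0,"dy":0.00057,"dz":0,"wx":-0.01,"wy":0,"wz":0.02,"gripper":0.01},{"dx":0,"dy":0.00057,"dz":0,"wx":-0.01,"wy":0,"wz":0.02,"gripper":0.01},{"dx":0,"dy":0.00057,"dz":0,"wx":-0.01,"wy":0,"wz":0.02,"gripper":0.01},{"dx":0,"dy":0.00057,"dz":0,"wx":-0.01,"wy":0,"wz":0.02,"gripper":0.01},{"dx":0,"dy":0.00057,"dz":0,"wx":-0.01,"wy":0,"wz":0.02,"gripper":0.01}]}}

```text
t: 15.75
tcp_pos: [0.5179, -0.2139, 0.1154]
orientation: [-1.353, 0.955, -0.955]
force: [-3.2, 0.3, 10.0]
width: 0.0203
```

```bash
python3 st.py
```

```text
15.75 [ 0.5179 -0.2139  0.1154] 0.0203 F [-3.16  0.3   9.96] ydir [-5.0e-04 -1.4e-03 -1.0e+00] [ 0.53  0.49 -0.33  1.86  0.21  0.83 -1.13]
tiltfix deg [0.05 0.   0.07]
```

Held for about 3 s at 9–10 N. Next I ease off, open and retreat straight up.

Emit:
{"method": "send_rows", "body": {"deltas": [{"dx":0,"dy":0.0003,"dz":0,"wx":0,"wy":0,"wz":0,"gripper":0.01},{"dx":0,"dy":0.0002,"dz":0,"wx":0,"wy":0,"wz":0,"gripper":0.01},{"dx":0,"dy":0.0001,"dz":0,"wx":0,"wy":0,"wz":0,"gripper":0.01},{"dx":0,"dy":0,"dz":0,"wx":0,"wy":0,"wz":0,"gripper":0.01}]}}

```text
t: 16.08
tcp_pos: [0.5178, -0.2138, 0.1157]
orientation: [-1.353, 0.954, -0.956]
force: [-2.3, -0.0, 4.5]
width: 0.0206
```

Emit:
{"method": "send_rows", "body": {"deltas": [{"dx":0,"dy":0,"dz":0,"wx":0,"wy":0,"wz":0,"gripper":0.05},{"dx":0,"dy":0,"dz":0,"wx":0,"wy":0,"wz":0,"gripper":0.05},{"dx":0,"dy":0,"dz":0,"wx":0,"wy":0,"wz":0,"gripper":0.05},{"dx":0,"dy":0,"dz":0,"wx":0,"wy":0,"wz":0,"gripper":0.05}]}}

```text
t: 16.42
tcp_pos: [0.5174, -0.214, 0.1148]
orientation: [-1.354, 0.955, -0.955]
force: [-0.4, -0.4, -0.5]
width: 0.0498
```

```bash
python3 st.py .517 -.2137 .24; python3 - <<'E'
from h import *
a,d=capture('wrist');b,_=capture('scene');save(np.hstack([cv2.resize(a[150:350,150:380],None,fx=1.6,fy=1.6),cv2.resize(b[70:150,190:270],(320,320),interpolation=cv2.INTER_CUBIC)]),'r1')
E
```

```text
16.42 [ 0.5174 -0.214   0.1148] 0.0498 F [-0.38 -0.4  -0.54] ydir [-0.0013 -0.0018 -1.    ] [ 0.53  0.49 -0.32  1.86  0.21  0.82 -1.13]
rel [-0.0002 -0.1252 -0.0005]
tiltfix deg [0.1  0.   0.07]
```

View pics/r1.png

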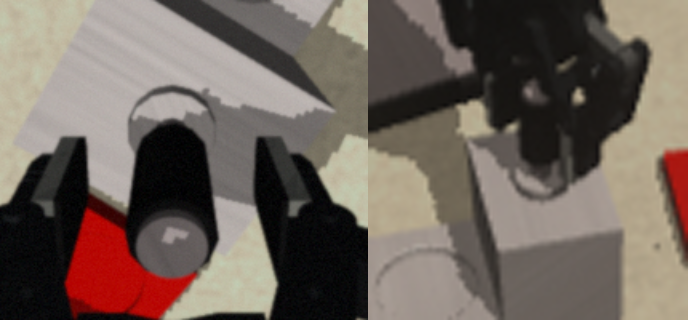

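The gauge stands free between the open pads, handle about x 128–215 in the crop, with the collar on the block. Retreating up.

Emit:
{"method": "send_rows", "body": {"deltas": [{"dx":0,"dy":-0.005,"dz":0,"wx":0,"wy":0,"wz":0,"gripper":0.05},{"dx":0,"dy":-0.015,"dz":0,"wx":0,"wy":0,"wz":0,"gripper":0.05},{"dx":0,"dy":-0.02,"dz":0,"wx":0,"wy":0,"wz":0,"gripper":0.05},{"dx":0,"dy":-0.025,"dz":0,"wx":0,"wy":0,"wz":0,"gripper":0.05},{"dx":0,"dy":-0.03,"dz":0,"wx":0,"wy":0,"wz":0,"gripper":0.05},{"dx":0,"dy":-0.03,"dz":0,"wx":0,"wy":0,"wz":0,"gripper":0.05},{"dx":0,"dy":-0.01,"dz":0,"wx":0,"wy":0,"wz":0,"gripper":0.05},{"dx":0,"dy":0,"dz":0,"wx":0,"wy":0,"wz":0,"gripper":0.05},{"dx":0,"dy":0,"dz":0,"wx":0,"wy":0,"wz":0,"gripper":0.05}]}}

```text
t: 17.27
tcp_pos: [0.5165, -0.213, 0.2571]
orientation: [-1.354, 0.957, -0.952]
force: [-0.3, 0.5, -0.1]
width: 0.0501
```

```bash
python3 st.py; python3 - <<'E'
from h import *
s=observe();a,d=capture('wrist');b,db=capture('scene');t,dt=capture('top')
f=lambda im,x,y,w,h,k:cv2.resize(im[y:y+h,x:x+w],None,fx=k,fy=k,interpolation=cv2.INTER_CUBIC)
save(np.hstack([f(a,220,120,80,100,5),f(b,200,60,80,100,5)]),'f1')
np.savez('f1.npz',a=a,d=d,p=s['tcp_pos'],o=s['orientation'])
E
```

```text
17.27 [ 0.5165 -0.213   0.2571] 0.0501 F [-0.26  0.54 -0.05] ydir [-3.6e-03 -2.0e-04 -1.0e+00] [ 0.56  0.35 -0.36  1.69  0.13  1.13 -1.06]
tiltfix deg [ 0.2   0.   -0.06]
```

View pics/f1.png

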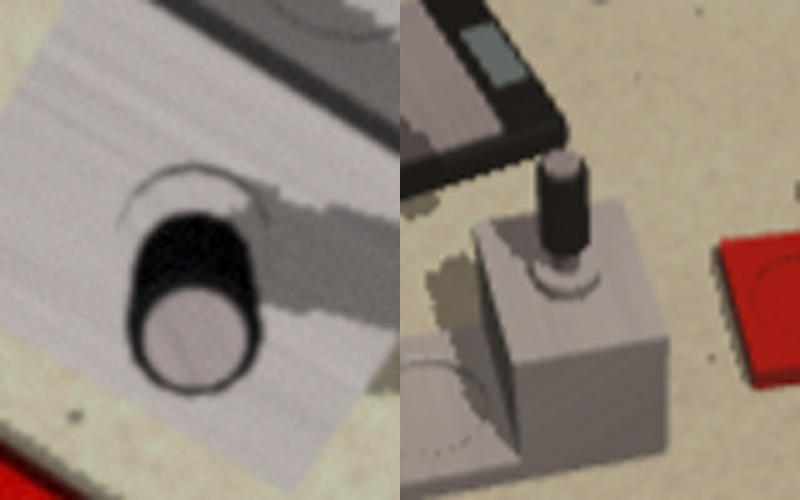

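The gauge stands upright in the grey block, with its cap at about (195,340) in the wrist crop and the collar on the block. I do one numeric check and hand in.

```bash
python3 - <<'E'
from h import *
z=np.load('f1.npz');s={'tcp_pos':z['p'],'orientation':z['o']}
cap=np.median([world('wrist',z['d'],u,v,s) for u in range(255,263) for v in range(183,192)],0)
blk=np.median([world('wrist',z['d'],u,v,s) for u in range(235,242) for v in range(160,166)],0)
print(cap,'block',blk,'depth',blk[2]-(cap[2]-.125))
print(close_job())
E
```

```text
[ 0.51797951 -0.21356897  0.14888627] block [ 0.51499126 -0.19366094  0.08004036] depth 0.05615408926437358
the job is handed in; nothing more can be done
None
```

I took the gauge out of its rack, lowered it into the well of the grey block (not the red ones), and left it standing there. The job was handed in at about 17.5 s of the 59 s allowed.

- **Bottoming out:** the rod met the well's floor at about 56–57 mm, with the collar pushed up by the block's top.
- **The push:** I held it down for about 3 s. The felt force was 8.3–10.3 N over the whole hold and 9–10.3 N over its last 2 s. I then eased off, opened the gripper and withdrew straight up.
- **Last checks:** the final pictures show the gauge upright and free of the gripper, with its collar on the block. The depth camera gives the block's top at 80.0 mm and the gauge's top at 148.9 mm, so the rod is about 56 mm deep, which agrees with the contact height.

Points that did not fully agree or that I did not check:
- **Collar friction:** while the collar slid, the felt force rose by only 1–2 N, not the 3 N stated.
- **Sideways force:** about 3 N showed during the push.
- **Collar lift:** the springy floor plate may have raised the gauge and collar by up to about 1 mm after release, which the pictures are too coarse to show.
- **Other things:** nothing was touched as far as the forces showed, but I did not look at the rest of the scene again at the end.

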